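# Clip the specimen holder on its stage

## Robot

A 6-joint arm with a two-finger parallel gripper is mounted at the origin on a cart in front of the work surface, level with it; the furniture and walls round the work are solid. World frame = base frame: x ahead of the robot, y to its left, z up, the work surface at z = 0. Lengths are in mm, angles in rad, forces in N, time in s.
With the tool pointing down it reaches from about 400 to 925 mm from the base axis. Payload 12.5 kg.
Tool frame: the origin (TCP) lies midway between the tips of the shut fingers; the grasp point (between the pads) lies 19 mm behind it; z points along the fingers, y is the line along which they close (so a half turn about z gives the same grasp; the last joint's range is limited). The gripper opens to 95 mm and grips with 3 to 60 N. Pads are 20 mm wide; open, the fingers measure 119 mm over their backs; the gripper's body (75 mm by 180 mm) begins 59 mm behind the grasp point.
Start: joints at [1.133, 0.491, 1.559, -0, 1.092, -0.106], TCP at [203.575, 590.935, 214.661] pointing down, gripper open.
Joint ranges: [-3.1, 3.1], [-0.84, 2.19], [0.05, 2.79], [-1.13, 4.28], [0.06, 2.93], [-2.69, 2.69]. Speed limits (rad/s): [2.22, 2.22, 2.79, 3.14, 3.14, 3.14].

## Interface

Orientations are given as [roll, pitch, yaw] about the fixed x, y, z axes, in that order (R = Rz(yaw) Ry(pitch) Rx(roll)).
In Python, from cell import state, read_camera, camera_info, env gives the robot as it stands.
- The arm moves only by the tool move_arm, never from a script. Its argument "commands" is a list of rows, each a list of 3 entries, a list of its own where there are three numbers: the shift along the world's x, y, z in cm, then the turn, a rotation vector about the world's x, y, z in degrees, then the opening, from 0 (shut) to 1 (fully open). A call has 1 to 10 rows; each row shifts and turns the commanded pose from where the row before left it; what a row does not reach is not made up. A row lasts 1/10 s, in which the tool goes at most 50 mm and 8.59 degrees, less where a joint would pass 70% of its speed; a pose out of reach is approached as far as the arm can. A call with a gripper value outside its range is refused whole. The fingers move at their own pace and stop on an object; the grip force is fixed at half the most. Time passes only in rows, so rows that do not move let the fingers close. It gives the time, the measured TCP pose, the force, the opening and the grip force at its end, in the units of the state.
- state(): the state, without advancing time (a new reading comes with each control period).
- read_camera(name): name is "scene" or "top" or "wrist"; returns the picture (420x560x3 uint8, blue, green, red); there is no depth.
- camera_info(name): a dict with "K" (3x3 intrinsics, pixels), "cam_to_world" (4x4, takes a point from camera to world coordinates). Camera axes: x right, y down, z forward; pixel columns grow to the right and rows downward; lengths in mm; the calibration is good to about 2 mm. The wrist camera is an equidistant fisheye: a pixel r from the principal point sees the ray r / f radians off the axis. A picture is of the moment at which its call begins: read the wrist's pose just before it. camera_info takes no time and is no camera call; for the wrist camera it gives the pose at the moment of the call.
- env.job_done(): hands the job in; it is judged then, once.
The state is a dict: "t": time; "joints": joint angles; "qvel": joint speeds; "tau": joint torques, N m; "eef_pos": TCP position; "tcp_rot": TCP orientation; "ft_force": force on the tool from outside, world axes, zero at the start; "moment": the same for the moment, N m; "opening": opening from 0.0 (shut) to 1.0 (fully open); "grip_force": force on a finger pad.
Only numpy, scipy, OpenCV 4.12 (cv2) and the standard library are available. Lean on these libraries where they do the work, as an engineer would, in place of code of your own. Each camera call takes 0.05 s, during which the arm holds its last target. There are 200 camera calls.

## Task

Press the yellow thumb paddle of the spring clip down with one fingertip and keep it down while the other fingertip pushes the blue specimen holder along its track, beneath the raised jaw, until it stands against the end stop. With the holder home, let the paddle up so that the clip closes on the holder. Push only: the holder is not to be lifted or tipped, and the loose things round the stage stay where they are.

Things in the scene. Friction and masses are not known exactly. Their poses are not given: they have to be found in the camera images.
- stage: Grey specimen stage fixed to the worktop: plate 170 (x) x 100 (y) x 14 mm with a white-floored track along x. Origin: on the track's centre line, mid-length, on the underside (worktop level); the plate spans y = -30 to +70 mm. x points along the track to the end stop, z up. Track floor at z = 14 mm; rails 40 mm apart, tops at z = 19 mm. Clip hinge along x at y = +28, z = 22 mm (lugs to z = 29 mm).
- stop (a point): Middle of the upper front edge of the dark end stop across the far end of the track: the stop's face is at stage x = +70 mm, its top at z = 28 mm. The holder stands against it when the holder's origin is at stage x = +45 mm.
- holder: Loose blue specimen holder, glass coupon in its top: 50 mm long (x), 37 wide, 10 thick, about 0.12 kg, with an upright push tab across its rear end (x = -25 to -19 mm, 34 mm wide, top 25 mm above the underside). Origin: centre of the underside. It starts on the track in front of the clip's jaw, its x along the stage's x, tab at the rear (away from the stop).
- clip (a joint): Spring clip's angle, rad: 0 closed (jaw 3 mm above the track floor, in the holder's way), 0.25 when the jaw rests on the holder, 0.45 at its stop with the paddle fully down (jaw 15 mm above the floor). The holder passes beneath above 0.27. The spring returns it: about 2 N on the middle of the paddle starts it, 4.5 N takes it fully down.
- paddle (a point): Middle of the upper face of the clip's yellow ribbed paddle, beside the track (moves with it). Paddle: stage x = -78 to +58 mm, y = +31 to +64 mm when down. At rest it rises outward at 0.45 rad: this point 30 mm, outer edge 36 mm above the worktop; fully down it is level at 20 mm, 4 mm below the top of the holder's plate. A fingertip can slide along it; the force is the same all along.
- jaw (a point): Underside of the clip's jaw, a black bar 14 mm long in stage x (x = +41 to +55 mm) over the track's centre line; its steel arm, as wide, comes across from the hinge.
- dish: Loose round glass dish with lid, 89 mm across, 16 mm high, right of the stage; origin at the centre of its underside. Bystander.
- oil: Loose small brown bottle with black cap, 26 mm across, 52 mm high, left of the stage; origin at the centre of its underside. Bystander.
- red_buffer: Loose white bottle with red cap, 36 mm across, 82 mm high; origin at the centre of its underside. Bystander.
- yellow_buffer: Loose white bottle with yellow cap, 36 mm across, 82 mm high; origin at the centre of its underside. Bystander.
- forceps: Loose steel forceps lying flat, 131 mm long (its y), 10 mm wide; origin at the centre of its underside. Bystander.
- slide_box: Loose green slide box, 99 x 172 (y) x 25 mm; origin at the centre of its underside. Bystander.
Not all that is in view belongs to the job. Of the things like the holder, leave any that is pink; of the rest the smaller one is meant.

How it is judged (in metres and radians):
On the way, in this order (a step that is already met when the one before it is completed fails the run):
1. the clip is pressed open while the holder is still in front of the jaw (value of joint clip above 0.27 rad and x of holder in the frame of stage below 0.02 m), for 0.1 s.
2. the holder is home against the end stop while the clip is still held open (value of joint clip above 0.27 rad and x of holder in the frame of stage above 0.042 m), for 0.1 s.
At the end, for the whole second after the job is handed in: The holder lies flat in the track within 3.5 mm of the end stop, at rest, with the clip let go and its jaw closed on it (clip angle 0.21 to 0.28) (x of holder in the frame of stage between 0.0415 and 0.048 m and y of holder in the frame of stage between -0.004 and 0.004 m and z of holder in the frame of stage between 0.012 and 0.016 m and angle between holder's own z axis and vertical below 0.06 rad and value of joint clip between 0.21 and 0.28 rad and linear speed of holder below 0.01 m/s); the robot touches nothing.
It fails at once if the holder is lifted more than 8 mm off the track floor (z of holder in the frame of stage above 0.022 m).
It fails at once if the holder is tipped more than 0.3 rad (angle between holder's own z axis and vertical above 0.3 rad).
It fails at once if a loose bystander is moved more than 25 mm (distance of any of dish, oil, red_buffer, yellow_buffer, forceps, slide_box from where it was at the start of the episode above 0.025 m).
It also fails if it takes over 58 s, if anything falls off the work surface, if the arm or the gripper's body presses on something with over 40 N, if the wrist force passes 120 N, or if a joint passes its speed limit or range.

## Working session

There is one attempt and no reset: what is moved stays moved. The work goes in short steps, Python scripts to look and compute and a tool call to move; the robot and the scene stay as the last step left them, time stands still between calls to the robot, and variables do not carry over. Pictures are saved under pics/ and viewed, at most 10 in all, crops included, and the job is handed in when it is done.

Besides the shell and the picture viewer there is one more tool, called after "Call:" by a JSON object that holds its "api" and its "payload". move_arm: Moves the arm, as the interface text tells. Its arguments: {"type":"object","properties":{"commands":{"type":"array"}},"required":["commands"]}

```bash
mkdir -p pics
python3 - <<'E'
from cell import *
import cv2
for n in ("scene","top"):
    cv2.imwrite(f"pics/{n}0.png",read_camera(n)); i=camera_info(n); print(n,i["K"],i["cam_to_world"])
print(state())
E
```

```text
scene [[413.01297613   0.         275.56321911]
 [  0.         413.01297613 206.73996399]
 [  0.           0.           1.        ]] [[ 8.96489288e-01 -2.52263495e-01  3.64239049e-01  5.15355196e+01]
 [-4.43049695e-01 -5.03483081e-01  7.41762600e-01 -8.30545276e+02]
 [-3.73142683e-03 -8.26358225e-01 -5.63132453e-01  7.70774889e+02]
 [ 0.00000000e+00  0.00000000e+00  0.00000000e+00  1.00000000e+00]]
top [[436.85518161   0.         280.07136101]
 [  0.         436.85518161 209.25725215]
 [  0.           0.           1.        ]] [[-2.41931425e-02 -9.80409287e-01  1.95479724e-01  2.21477565e+02]
 [-9.99467639e-01  2.80018134e-02  1.67432962e-02  8.50007653e+01]
 [-2.18890698e-02 -1.94970585e-01 -9.80564806e-01  1.46827008e+03]
 [ 0.00000000e+00  0.00000000e+00  0.00000000e+00  1.00000000e+00]]
{'t': 0.1, 'joints': array([ 1.13342306e+00,  4.91518684e-01,  1.55941360e+00, -1.16230201e-05,
        1.09169168e+00, -1.05622094e-01]), 'qvel': array([-0.0008698 , -0.0012372 , -0.00096686, -0.00016672,  0.00110291,
        0.00109863]), 'tau': array([ 2.44668408e-03, -6.13624549e+01, -2.58604306e+01,  6.94033178e-02,
        4.71146323e-02, -7.51964149e-05]), 'eef_pos': array([203.46042007, 590.71794751, 214.09948669]), 'tcp_rot': array([-3.14056601e+00, -9.84747097e-05,  2.80984680e+00]), 'ft_force': array([0.123988  , 0.00966644, 0.73641529]), 'moment': array([-0.01804724, -0.05436328,  0.0396382 ]), 'grip_force': 0.0, 'opening': 0.9985846184867133}
```

View pics/scene0.png

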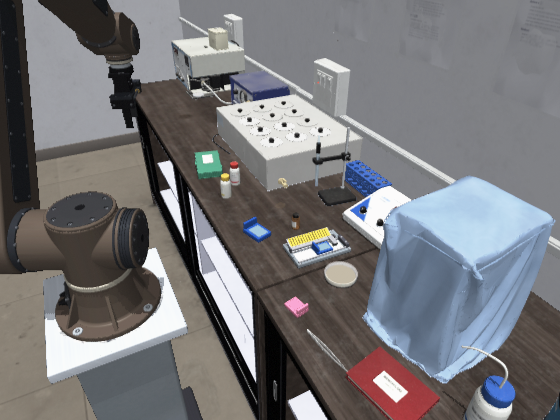

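View pics/top0.png

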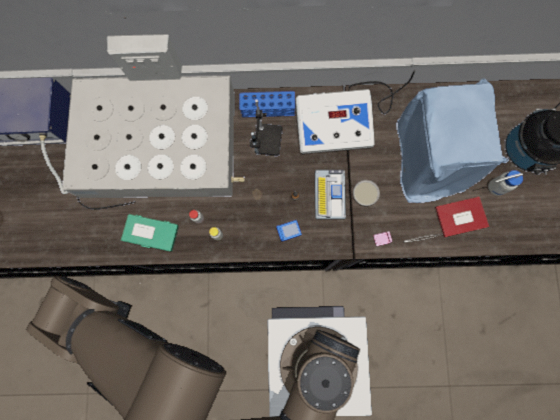

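Top view: stage at about (330,195), its paddle on the left (world +y), so stage x points away from the robot. The larger blue decoy is at (289,230). I'll enlarge the stage.

Run:
```python
import cv2,numpy as np
a=cv2.imread("pics/top0.png")[160:230,300:360]; b=cv2.imread("pics/scene0.png")[215:275,275:360]
a=cv2.resize(a,None,fx=6.5,fy=6.5,interpolation=cv2.INTER_CUBIC)
b=cv2.resize(b,None,fx=4.7,fy=4.7,interpolation=cv2.INTER_CUBIC)
o=np.zeros((460,800,3),np.uint8);o[:a.shape[0],:a.shape[1]]=a;o[:b.shape[0],395:395+b.shape[1]]=b
cv2.imwrite("pics/crop.png",o)
```

```text
(no output)
```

View pics/crop.png

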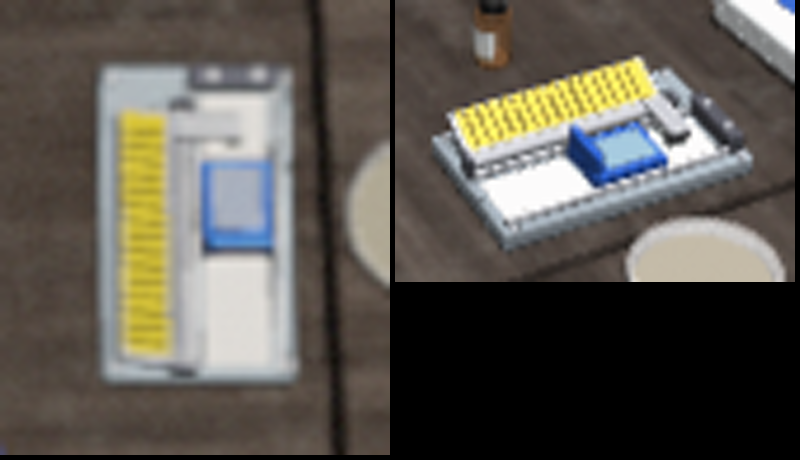

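Crop: stage plate corners (100,65), (295,65), (298,382), (100,382). The holder is blue, with its tab to the rear at rows 160–250, and the jaw ahead of it at (240,125).

```bash
cat > h.py <<'E'
from cell import *
import cv2,numpy as np
def ray(n,uv,z,i=None):
    i=i or camera_info(n);K=np.array(i["K"]);T=np.array(i["cam_to_world"])
    d=np.array([(uv[0]-K[0,2])/K[0,0],(uv[1]-K[1,2])/K[1,1],1.])
    if n=="wrist":
        r=np.hypot(d[0],d[1]); d=np.array([d[0]/r*np.sin(r),d[1]/r*np.sin(r),np.cos(r)]) if r>0 else d
    w=T[:3,:3]@d; return T[:3,3]+w*(z-T[2,3])/w[2]
def rects(n,img,roi):
    x0,y0,x1,y1=roi; c=cv2.cvtColor(img[y0:y1,x0:x1],cv2.COLOR_BGR2HSV);out={}
    for k,lo,hi in(("blue",(100,130,60),(125,255,255)),("yel",(20,120,90),(35,255,255))):
        m=cv2.morphologyEx(cv2.inRange(c,lo,hi),cv2.MORPH_CLOSE,np.ones((5,5)))
        L=cv2.findContours(m,0,2)[0]
        if L:
            q=max(L,key=cv2.contourArea); out[k]=cv2.convexHull(q)[:,0]+[x0,y0]
    return out
E
python3 - <<'E'
from h import *
np.set_printoptions(precision=1,suppress=True)
for p in((100,65),(295,65),(298,382),(100,382)):print("corner",ray("top",(p[0]/6.5+299.5,p[1]/6.5+159.5),14))
for p in((435,142),(505,238),(752,150)):print("scorner",ray("scene",((p[0]-395)/4.7+274.5,p[1]/4.7+214.5),14))
a=cv2.imread("pics/top0.png")
r=rects("top",a,(300,160,360,230))
for k,z in(("blue",24),("yel",30)):
    P=np.array([ray("top",p,z)[:2] for p in r[k]]);print(k,P.min(0),P.max(0),cv2.minAreaRect(P.astype(np.float32)))
E
```

```text
corner [647.8 -13.7  14. ]
corner [ 644.7 -116.9   14. ]
corner [ 474.2 -109.4   14. ]
corner [477.   -6.9  14. ]
scorner [474.5 -16.6  14. ]
scorner [ 471.1 -111.1   14. ]
scorner [ 642.9 -109.2   14. ]
blue [545.7 -97.8] [585.  -63.9] ((565.1158447265625, -81.31790161132812), (33.760433197021484, 38.27754211425781), 87.31391143798828)
yel [491.2 -42.3] [612.7 -22.6] ((551.9733276367188, -32.12139129638672), (18.872661590576172, 121.31515502929688), 89.27533721923828)
```

Call:
{"api": "move_arm", "payload": {"commands": [[[2.8,-3.8,0],[0,0,1.9],0.4],[[2.8,-3.8,0],[0,0,1.9],0.4],[[2.8,-3.8,0],[0,0,1.9],0.4],[[2.8,-3.8,0],[0,0,1.9],0.4],[[2.8,-3.8,0],[0,0,1.9],0.4],[[2.8,-3.8,0],[0,0,1.9],0.4],[[2.8,-3.8,0],[0,0,1.9],0.4],[[2.8,-3.8,0],[0,0,1.9],0.4],[[2.8,-3.8,0],[0,0,1.9],0.4],[[2.8,-3.8,0],[0,0,1.9],0.4]]}}

```text
t: 1.1
eef_pos: [484.4, 209.1, 214.6]
tcp_rot: [3.142, -0.0, -3.14]
ft_force: [1.4, 0.7, -1.0]
opening: 0.401
grip_force: 0.0
```

Call:
{"api": "move_arm", "payload": {"commands": [[[0.5,-3.9,0],[0,0,0],0.4],[[0.5,-3.9,0],[0,0,0],0.4],[[0.5,-3.9,0],[0,0,0],0.4],[[0,-3.9,0],[0,0,0],0.4],[[0,-3.9,0],[0,0,0],0.4],[[0,-3.9,-1],[0,0,0],0.4],[[0,-3.9,-1],[0,0,0],0.4],[[0,0,-3],[0,0,0],0.4],[[0,0,-1],[0,0,0],0.4],[[0,0,0],[0,0,0],0.4]]}}

```text
t: 2.1
eef_pos: [497.9, -61.7, 153.5]
tcp_rot: [3.141, -0.003, 3.141]
ft_force: [0.8, 0.3, 0.6]
opening: 0.4
grip_force: 0.0
```

Run:
```python
from h import *
s=state();print(s["t"],s["eef_pos"],s["tcp_rot"],s["ft_force"],s["opening"],s["joints"])
i=camera_info("wrist");print(i)
cv2.imwrite("pics/w1.png",read_camera("wrist"))
import pickle;pickle.dump(i,open("w1.pkl","wb"))
```

```text
2.1 [497.87823573 -61.67258502 153.53219227] [ 3.14062840e+00 -3.07905203e-03  3.14139138e+00] [0.77424724 0.27335737 0.64622357] 0.399795427569242 [-2.55067225e-01  3.98078839e-01  1.92467477e+00  2.14081256e-04
  8.22061750e-01 -1.82580677e+00]
{'K': array([[325.1922621 ,   0.        , 279.12657939],
       [  0.        , 325.1922621 , 219.49865728],
       [  0.        ,   0.        ,   1.        ]]), 'cam_to_world': array([[-5.85346224e-04,  9.64635644e-01,  2.63586289e-01,
         4.23275772e+02],
       [ 9.99999607e-01,  3.88986574e-04,  7.97141919e-04,
        -6.22258557e+01],
       [ 6.66419981e-04,  2.63586652e-01, -9.64635492e-01,
         3.23741772e+02],
       [ 0.00000000e+00,  0.00000000e+00,  0.00000000e+00,
         1.00000000e+00]])}
```

View pics/w1.png

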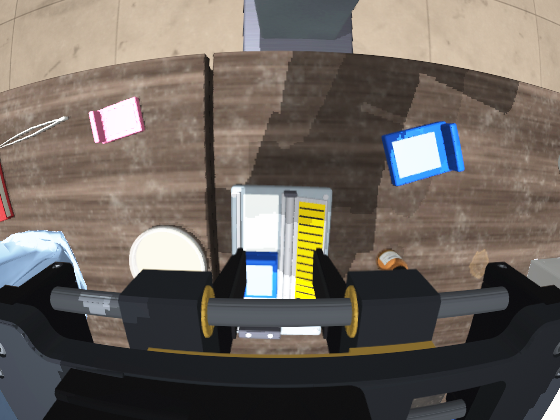

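Wrist view: stage's near corners at (232,186) and (331,188), yellow paddle in columns 299–326, and the holder's tab edge at row ~253, columns 245–278.

Run:
```python
from h import *
import pickle;i=pickle.load(open("w1.pkl","rb"));a=cv2.imread("pics/w1.png")
np.set_printoptions(precision=1,suppress=True)
for p in((232,186),(331,188)):print("corner",ray("wrist",p,14,i))
r=rects("w",a,(225,180,335,300))
for k in r: print(k,r[k].min(0),r[k].max(0))
b=r["blue"];x,X=b[:,0].min(),b[:,0].max();y=b[:,1].min()
for z in(39,24):print(z,ray("wrist",(x-.5,y-.5),z,i),ray("wrist",(X+.5,y-.5),z,i))
q=r["yel"]; 
for z in(30,):print([ray("wrist",(u,q[:,1].min()-.5),z,i) for u in(q[:,0].min(),q[:,0].max())])
c=cv2.resize(a[175:345,220:345],None,fx=3.5,fy=3.5,interpolation=cv2.INTER_CUBIC);cv2.imwrite("pics/w1c.png",c)
```

```text
corner [ 474.2 -107.7   14. ]
corner [476.1 -11.5  14. ]
blue [243 252] [277 299]
yel [295 202] [324 299]
39 [532.3 -96.4  39. ] [532.1 -63.5  39. ]
24 [538.  -98.2  24. ] [537.9 -63.6  24. ]
[array([486.3, -47.3,  30. ]), array([486.2, -20.3,  30. ])]
```

View pics/w1c.png

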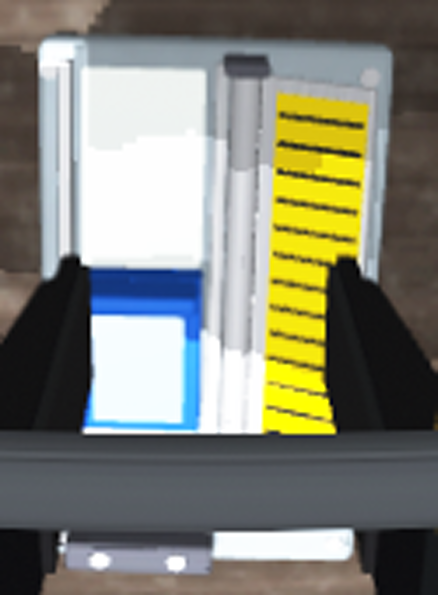

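The track's centre line is at y≈-80 and the tab's rear face at x≈532. The fingers will go at y≈-81 and -31, behind the tab at TCP x≈514.

Call:
{"api": "move_arm", "payload": {"commands": [[[0.8,0.3,-3],[0,0,-1.5],0.4],[[0.8,0.3,-3],[0,0,0],0.4],[[0,0,-3],[0,0,0],0.4],[[0,0,-1.3],[0,0,0],0.4],[[0,0,0],[0,0,0],0.4],[[0,0,0],[0,0,0],0.4]]}}

```text
t: 2.75
eef_pos: [515.3, -55.6, 52.7]
tcp_rot: [-3.141, 0.001, 3.116]
ft_force: [-0.2, -0.3, 1.3]
opening: 0.405
grip_force: 0.0
```

Run:
```python
from h import *
cv2.imwrite("pics/w2f.png",read_camera("wrist"));a=cv2.imread("pics/w2f.png")[170:350,190:370]
cv2.imwrite("pics/w2.png",cv2.resize(a,None,fx=3.3,fy=3.3,interpolation=cv2.INTER_CUBIC))
s=cv2.resize(read_camera("scene")[190:290,250:370],None,fx=5,fy=5,interpolation=cv2.INTER_CUBIC);cv2.imwrite("pics/s2.png",s)
```

```text
(no output)
```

View pics/w2.png

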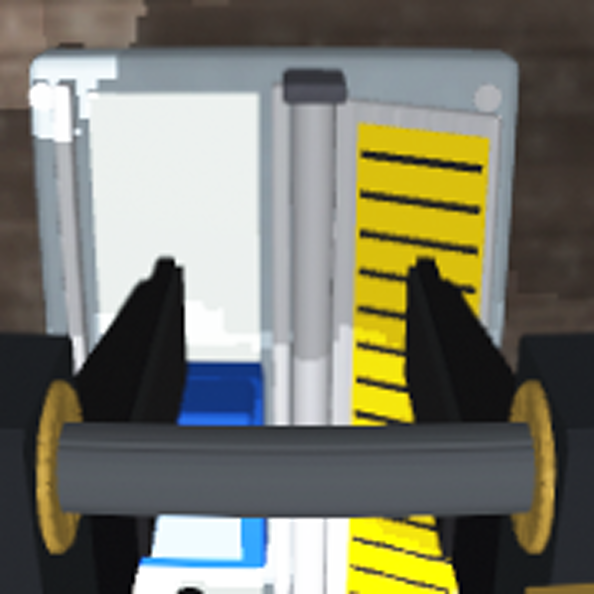

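View pics/s2.png

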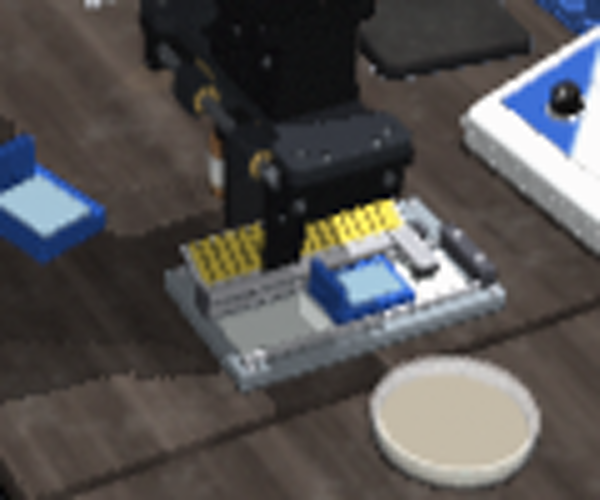

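The fingers straddle correctly: the left one is over the track behind the tab (tab edge at row 362), the right one over the middle of the paddle. Pressing down.

Call:
{"api": "move_arm", "payload": {"commands": [[[0,0,-0.7],[0,0,0],0.4],[[0,0,-0.7],[0,0,0],0.4],[[0,0,-0.5],[0,0,0],0.4],[[0,0,-0.5],[0,0,0],0.4],[[0,0,-0.4],[0,0,0],0.4],[[0,0,-0.3],[0,0,0],0.4],[[0,0,0],[0,0,0],0.4],[[0,0,0],[0,0,0],0.4],[[0,0,0],[0,0,0],0.4]]}}

```text
t: 3.75
eef_pos: [514.6, -56.0, 20.7]
tcp_rot: [3.141, -0.0, 3.115]
ft_force: [-1.2, 4.0, 4.5]
opening: 0.403
grip_force: 2.3
```

Call:
{"api": "move_arm", "payload": {"commands": [[[0.4,-0.01,0],[0,0,0],0.4],[[0.4,-0.01,0],[0,0,0],0.4],[[0.4,-0.01,0],[0,0,0],0.4],[[0.4,-0.01,0],[0,0,0],0.4],[[0.4,-0.01,0],[0,0,0],0.4],[[0.4,-0.01,0],[0,0,0],0.4],[[0.4,-0.01,0],[0,0,0],0.4],[[0.4,-0.01,0],[0,0,0],0.4]]}}

```text
t: 4.55
eef_pos: [546.5, -56.9, 20.6]
tcp_rot: [3.141, -0.001, 3.115]
ft_force: [-5.2, -1.2, 6.6]
opening: 0.402
grip_force: 3.3
```

Run:
```python
from h import *
s=cv2.resize(read_camera("scene")[190:290,250:370],None,fx=5,fy=5,interpolation=cv2.INTER_CUBIC);cv2.imwrite("pics/s3.png",s)
print(state()["ft_force"],state()["eef_pos"])
```

```text
[-3.32744976  0.33023539  5.6655743 ] [547.1672532  -56.93104429  20.63571285]
```

View pics/s3.png

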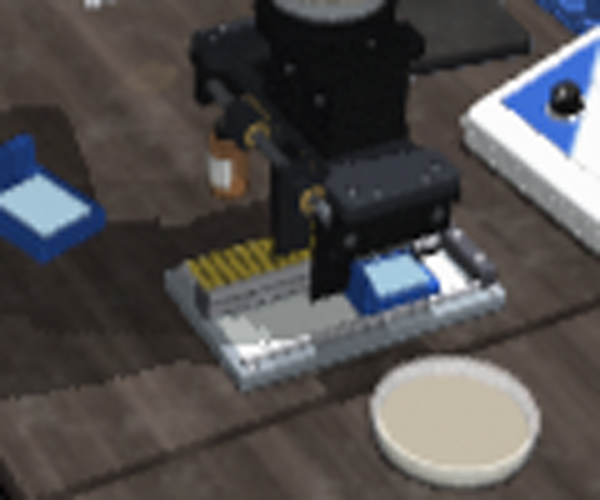

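The paddle is down and the holder is sliding ahead of the finger, flat in the track. Continuing to the stop.

Call:
{"api": "move_arm", "payload": {"commands": [[[0.4,-0.01,0],[0,0,0],0.4],[[0.4,-0.01,0],[0,0,0],0.4],[[0.4,-0.01,0],[0,0,0],0.4],[[0.4,-0.01,0],[0,0,0],0.4],[[0.2,0,0],[0,0,0],0.4],[[0.1,0,0],[0,0,0],0.4],[[0,0,0],[0,0,0],0.4]]}}

```text
t: 5.3
eef_pos: [565.7, -57.3, 20.6]
tcp_rot: [3.142, -0.0, 3.115]
ft_force: [-3.4, 0.5, 4.8]
opening: 0.399
grip_force: 2.7
```

Call:
{"api": "move_arm", "payload": {"commands": [[[0.1,0,0],[0,0,0],0.4],[[0.1,0,0],[0,0,0],0.4],[[0.1,0,0],[0,0,0],0.4],[[0,0,0],[0,0,0],0.4]]}}

```text
t: 5.7
eef_pos: [568.8, -57.3, 20.6]
tcp_rot: [3.142, 0.0, 3.115]
ft_force: [-4.0, -0.2, 4.7]
opening: 0.401
grip_force: 2.5
```

Call:
{"api": "move_arm", "payload": {"commands": [[[0.1,0,0],[0,0,0],0.4],[[0.1,0,0],[0,0,0],0.4],[[0,0,0],[0,0,0],0.4]]}}

```text
t: 6.0
eef_pos: [569.0, -57.2, 20.6]
tcp_rot: [3.141, -0.004, 3.115]
ft_force: [-12.4, -2.7, 10.0]
opening: 0.401
grip_force: 7.0
```

Force rose and motion stalled at x=569 (570 expected), so the holder is against the stop. I'll hold, back off slightly, then lift.

Call:
{"api": "move_arm", "payload": {"commands": [[[0,0,0],[0,0,0],0.4],[[0,0,0],[0,0,0],0.4],[[-0.2,0,0],[0,0,0],0.4],[[-0.3,0,0],[0,0,0],0.4],[[-0.3,0,0],[0,0,0],0.4],[[0,0,0.4],[0,0,0],0.4],[[0,0,0.4],[0,0,0],0.4],[[0,0,0.5],[0,0,0],0.4],[[0,0,1],[0,0,0],0.4],[[0,0,2],[0,0,0],0.4]]}}

```text
t: 7.0
eef_pos: [561.8, -57.2, 63.5]
tcp_rot: [3.141, -0.002, 3.115]
ft_force: [-1.3, 0.0, -0.1]
opening: 0.399
grip_force: 0.0
```

Call:
{"api": "move_arm", "payload": {"commands": [[[-1,0,3],[0,0,0],0.4],[[-3,0,3],[0,0,0],0.4],[[-4,0,3],[0,0,0],0.4],[[-4,0,3],[0,0,0],0.4],[[0,0,0],[0,0,0],0.4],[[0,0,0],[0,0,0],0.4]]}}

```text
t: 7.6
eef_pos: [442.6, -57.4, 185.0]
tcp_rot: [-3.141, 0.003, 3.115]
ft_force: [0.0, -0.8, -1.1]
opening: 0.402
grip_force: 0.0
```

Run:
```python
from h import *
i=camera_info("wrist");w=read_camera("wrist");a=read_camera("scene");t=read_camera("top")
o=np.zeros((500,790,3),np.uint8)
o[:450,:500]=cv2.resize(a[200:290,260:360],None,fx=5,fy=5,interpolation=cv2.INTER_CUBIC)
o[:420,500:780]=cv2.resize(w[150:360,210:350],None,fx=2,fy=2)
cv2.imwrite("pics/end.png",o);print(state()["ft_force"],state()["eef_pos"])
for n,im,roi in(("top",t,(300,160,360,230)),):
    b=rects(n,im,roi)["blue"];P=np.array([ray(n,p,24)[:2] for p in b]);print(P.min(0),P.max(0))
```

```text
[-0.47328165 -0.30587142 -0.00756249] [443.09587213 -57.30522486 183.11878547]
[627.14065363 -77.72655622] [630.67984288 -67.33391507]
```

View pics/end.png

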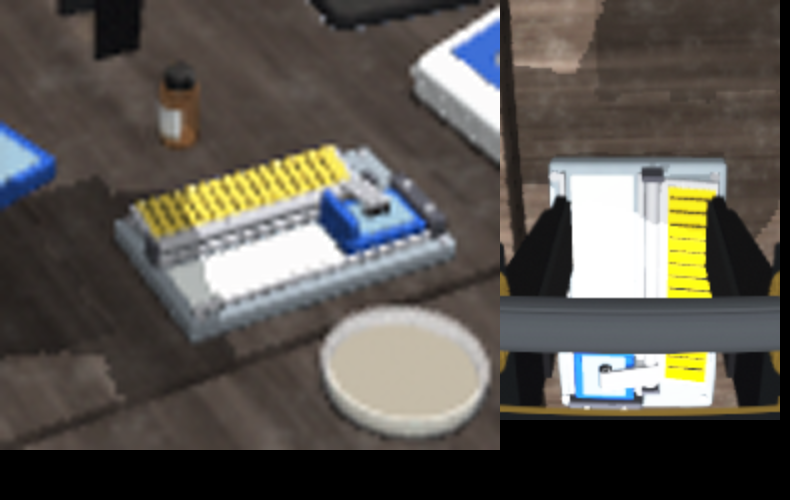

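The holder sits flat against the stop (dark stop at about (425,205)), the jaw rests on its glass, the paddle is up, and the robot is clear. Handing in.

```bash
python3 -c "
from cell import env;print(env.job_done())"
```

```text
the job is handed in; nothing more can be done
None
```

The job is handed in: I pushed the holder home against the end stop with the paddle held down, then let the clip close on it, and the last pictures show it flat under the jaw with the robot clear; the judge's verdict was not shown.

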